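Pin a slot-blot manifold into line

ROBOT

A 7-joint arm with a two-finger parallel gripper is mounted at the origin on a cart in front of the work surface, level with it; the furniture and walls round the work are solid. World frame = base frame: x ahead of the robot, y to its left, z up, the work surface at z = 0. Lengths are in m, angles in rad, forces in N, time in s.
With the tool pointing down it reaches from about 0.4 to 0.875 m from the base axis. Payload 19.3 kg.
Tool frame: the origin (TCP) lies at the very end of the fingers, on their centre line; the grasp point (between the pads) lies 19 mm behind it; x points along the fingers, y is the direction in which the jaws open and shut, and the axes are right-handed (so a half turn about x gives the same grasp; the last joint's range is limited). The gripper opens to 85 mm and grips with 20 to 120 N. Pads are 22 mm wide; open, the fingers measure 114 mm over their backs; the gripper's body (76 mm by 85 mm) begins 54 mm behind the grasp point. The pads swing forward as they close: fully open they stand 13 mm farther back than shut.
Start: joints at [-1.343, 0.521, -0.036, 1.599, 0.021, 1.021, -0.113], TCP at [0.183, 0.597, 0.231] pointing down, gripper open.
Joint ranges: [-2.91, 2.91], [-0.3, 2.13], [-1.5, 1.42], [0.17, 2.43], [-1.26, 4.41], [0.16, 1.93], [-2.52, 2.52]. Speed limits (rad/s): [1.89, 1.89, 2.39, 2.39, 3.01, 3.01, 3.01].

INTERFACE

Orientations are given as [roll, pitch, yaw] about the fixed x, y, z axes, in that order (R = Rz(yaw) Ry(pitch) Rx(roll)).
In Python, from workcell import bot, grab_frame, job_done gives the robot as it stands.
- The arm moves only by the shell command python3 -m pendant 'ROWS' [OPENING] [FORCE]. ROWS is JSON, a list of rows, each a list of 4 numbers: the shift along the tool's x, y, z in mm, then the turn about the tool's x in degrees. A call has 1 to 12 rows; each row shifts and turns the commanded pose from where the row before left it, along the tool's axes as they then stand; what a row does not reach is not made up. A row lasts 1/8 s, in which the tool goes at most 62.5 mm and 10.7 degrees, less where a joint would pass 70% of its speed; a pose out of reach is approached as far as the arm can. A call is refused whole if a number of a shift passes 62.5 or a number of a turn 10.7, either way. A call with a gripper value outside its range is refused whole. OPENING is the opening, from -1 (shut) to 1 (fully open), set as the call begins (- or left out, the last holds). The fingers move at their own pace and stop on an object; FORCE is the grip in N (left out, the last holds). Time passes only in rows, so rows that do not move let the fingers close. It gives the time, the measured TCP pose, the force and the opening at its end, in the units of the state.
- bot.observe(): the state, without advancing time (a new reading comes with each control period).
- grab_frame(name): name is "scene" or "top"; returns a dict with "img" (384x512x3 uint8, red, green, blue), "fovy" (degrees; the focal length in pixels is half the picture's height over the tangent of half this angle, whatever the lens; pixels are square), "cx", "cy" (the principal point, pixels), "R" (3x3) and "t" (3): a world point X has camera coordinates R X + t. Camera axes: x right, y down, z forward; pixel columns grow to the right and rows downward; lengths in m; the calibration is good to about 2 mm. A picture is of the moment at which its call begins. There is no depth.
- job_done(): hands the job in, once; it reports no verdict.
The state is a dict: "clock": time; "qpos": joint angles; "qd": joint speeds; "joint_efforts": joint torques, N m; "position": TCP position; "tool_rot": TCP orientation; "force": force on the tool from outside, world axes, zero at the start; "moment": the same for the moment, N m; "grip_width": finger opening in m.
Only numpy, scipy, OpenCV 4.12 (cv2) and the standard library are available. Lean on these libraries where they do the work, as an engineer would, in place of code of your own. Each camera call takes 0.05 s, during which the arm holds its last target.

TASK

The slot-blot manifold is half assembled: its white support plate was set down askew on the grey vacuum base. Lay the petrol-blue well plate squarely on top, with its yellow-dot end at the hose-barb end of the base, and let go of it; then take the two taper pins from their stand and drive one through each end hole, fully home, so that they draw both plates into line with the base. Leave the pins in with their collars flush on the well plate, and do not disturb the other things on the bench.

Things in the scene. Friction and masses are not known exactly. Their poses are not given: they have to be found in the camera images.
- base_hole_a (a point): mouth centre (top face, 52 mm above bench) of the guide hole at the hose-barb end of the dark grey metal vacuum base, a fixed block 96 x 212 x 52 mm whose place and yaw vary; long side y, z up. A brass hose barb sticks out 24 mm from its +y end face, 30 mm above bench. Hole 20 mm across, 41 mm deep.
- base_hole_b (a point): mouth centre of the same kind of guide hole at the base's other end, 160 mm from hole a (at -y of it); the base's centre lies half-way between. Same axes.
- mid_hole_a (a point): top-face centre of the 20 mm through hole at the barb end of the white support plate (84 x 200 x 8 mm, 0.2 kg, long side y, holes 160 mm apart). It lies loose on the base (top face 60 mm above bench), askew, so that each hole is 2.5 to 6 mm off the base's hole; it slides under a few newtons.
- mid_hole_b (a point): the same for the support plate's hole at the far end.
- cover_grip (a point): point to grip on the petrol-blue well plate: a flange 84 x 200 x 10 mm (long side y, z up) with a raised block of open wells in its middle, 46 mm wide (x), 100 mm long (y), top 34 mm above the flange. The point is on the block's centre line, 22 mm above the flange, 32 mm above the underside. Grip across the 46 mm, fingertips clear of the flange. 0.35 kg; starts flat on the bench.
- cover_hole_a (a point): top-face centre of the 20 mm through hole in the well plate's flange at its yellow-dot end (12 mm dot beside the hole), 80 mm along +y from the plate's centre. It goes over base_hole_a; with the plate lying on the support plate it is 18 mm above base_hole_a.
- cover_hole_b (a point): the same for the hole at the end without a dot, 80 mm along -y from the plate's centre.
- pin_a_grip (a point): centre of the upright orange flat grip (14 mm thick in x, 32 wide in y, 40 tall) of a taper pin, 28 mm above the underside of its steel collar (30 mm across, 8 thick). Below the collar: 26 mm of 19 mm shank, then 28 mm of taper to a 4 mm tip, 82 mm below this point. 0.14 kg. Fully home, this point is 46 mm above base_hole_a or base_hole_b; either pin fits either hole.
- pin_b_grip (a point): the same for the other pin. Both start hanging by their collars in a grey fixed stand (64 x 136 x 64 mm, black foot 84 x 156 x 10 mm, holes 72 mm apart and 58 mm deep), grip centres 92 mm above bench, each grip turned at random.
- flask_buffer: bystander, not to be disturbed: white reagent bottle with a blue cap and green label band, 68 mm across, 150 mm tall; origin at the centre of its underside
- flask_amber: bystander, not to be disturbed: amber reagent bottle with a black cap, 62 mm across, 130 mm tall; origin at the centre of its underside
- small_bottle: bystander, not to be disturbed: small white bottle with a green cap, 36 mm across, 70 mm tall; origin at the centre of its underside
- bench_timer: bystander, not to be disturbed: white bench timer, 66 x 66 x 18 mm; origin at the centre of its underside
- blue_marker: bystander, not to be disturbed: blue marker pen lying down, 135 x 14 x 12 mm; origin at the centre of its underside
- culture_dish: bystander, not to be disturbed: petri dish, 90 mm across, 16 mm tall; origin at the centre of its underside
- pocket_calculator: bystander, not to be disturbed: grey pocket calculator, 120 x 72 x 13 mm; origin at the centre of its underside

How it is judged:
On the way, in this order (a step that is already met when the one before it is completed fails the run):
1. the well plate lies flat on the support plate, dotted end at the barb end, holes within 12 mm of the base's, and has been let go (horizontal distance between cover_hole_a and base_hole_a below 0.012 m and horizontal distance between cover_hole_b and base_hole_b below 0.012 m and z of cover_hole_a in the frame of base_hole_a between 0.0155 and 0.0205 m and z of cover_hole_b in the frame of base_hole_b between 0.0155 and 0.0205 m and contact force between the fingers and anything else below 0.3 N), for 0.2 s.
2. one taper pin is fully home in one end hole (((horizontal distance between pin_a_grip and base_hole_a below 0.003 m and z of pin_a_grip in the frame of base_hole_a between 0.043 and 0.0485 m) or (horizontal distance between pin_a_grip and base_hole_b below 0.003 m and z of pin_a_grip in the frame of base_hole_b between 0.043 and 0.0485 m) or (horizontal distance between pin_b_grip and base_hole_a below 0.003 m and z of pin_b_grip in the frame of base_hole_a between 0.043 and 0.0485 m) or (horizontal distance between pin_b_grip and base_hole_b below 0.003 m and z of pin_b_grip in the frame of base_hole_b between 0.043 and 0.0485 m))), for 0.1 s.
At the end, for the whole second after the job is handed in: Both taper pins fully home, one in each end hole (collar within 2.5 mm of flush, grip within 3 mm of the hole's axis); well plate flat on the support plate, dotted end at the barb end; the holes of both plates within 1.8 mm of the base's holes at both ends; all let go ((((horizontal distance between pin_a_grip and base_hole_a below 0.003 m and z of pin_a_grip in the frame of base_hole_a between 0.043 and 0.0485 m) and (horizontal distance between pin_b_grip and base_hole_b below 0.003 m and z of pin_b_grip in the frame of base_hole_b between 0.043 and 0.0485 m)) or ((horizontal distance between pin_a_grip and base_hole_b below 0.003 m and z of pin_a_grip in the frame of base_hole_b between 0.043 and 0.0485 m) and (horizontal distance between pin_b_grip and base_hole_a below 0.003 m and z of pin_b_grip in the frame of base_hole_a between 0.043 and 0.0485 m))) and horizontal distance between each of mid_hole_a, cover_hole_a and base_hole_a below 0.0018 m and horizontal distance between each of mid_hole_b, cover_hole_b and base_hole_b below 0.0018 m and z of cover_hole_a in the frame of base_hole_a between 0.0155 and 0.0205 m and z of cover_hole_b in the frame of base_hole_b between 0.0155 and 0.0205 m and contact force between the fingers and anything else below 0.3 N); the robot touches nothing.
It fails at once if a bottle is pushed more than 30 mm or tipped over (distance of any of flask_buffer, flask_amber, small_bottle from where it was at the start of the episode above 0.03 m or angle between any of flask_buffer, flask_amber, small_bottle's own z axis and vertical above 0.5 rad).
It fails at once if the timer, marker, dish or calculator is pushed more than 30 mm (distance of any of bench_timer, blue_marker, culture_dish, pocket_calculator from where it was at the start of the episode above 0.03 m).
It also fails if it takes over 72 s, if anything falls off the work surface, if the arm or the gripper's body presses on something with over 40 N, if the wrist force passes 120 N, or if a joint passes its speed limit or range.

## Working session

There is one attempt and no reset: what is moved stays moved. The work goes in short steps, Python scripts to look and compute and a shell command to move; the robot and the scene stay as the last step left them, time stands still between calls to the robot, and variables do not carry over. Pictures are saved under pics/ and viewed, and the job is handed in when it is done.

```bash
ls; mkdir -p pics
python3 - <<'E'
from workcell import bot, grab_frame
import cv2
print(bot.observe())
for n in ("scene","top"):
    f=grab_frame(n); print(n,f["fovy"],f["cx"],f["cy"],f["R"],f["t"], {k for k in f})
    cv2.imwrite(f"pics/{n}0.png",f["img"][:,:,::-1])
E
```

```text
pics
{'clock': 0.0, 'qpos': array([-1.34317437,  0.52199459, -0.03634539,  1.5999903 ,  0.02123403,
        1.02102319, -0.11277076]), 'qd': array([ 1.99056783e-03,  2.20066026e-03, -1.27917001e-03, -7.95724591e-04,
        8.49846646e-05,  1.40531705e-03, -6.25464642e-04]), 'joint_efforts': array([ 7.54991197e-04, -9.27109909e+01,  1.98018260e+00, -3.69936669e+01,
        1.78427179e-02,  8.17448512e-03, -1.28004990e-05]), 'position': array([0.18334115, 0.59718635, 0.23074395]), 'tool_rot': array([-1.4832178 ,  1.56976689, -1.78098742]), 'force': array([ 0.46441528, -0.29441871,  0.4591433 ]), 'moment': array([-0.03468452, -0.01197065,  0.02069752]), 'grip_width': 0.08543443800081955}
scene 44.96718988201001 247.90156923271905 190.4215348984863 [[ 0.71151144 -0.70263915  0.00704973]
 [-0.45329216 -0.46663574 -0.75945856]
 [ 0.53691497  0.53716787 -0.65051748]] [-0.39926891  0.28082462  1.08992091] {'cx', 't', 'R', 'img', 'cy', 'fovy'}
top 47.48228968984587 254.82861714717566 195.75755239915802 [[-1.26660434e-03 -9.99981920e-01  5.87841918e-03]
 [-9.89496243e-01  4.03534858e-04 -1.44558026e-01]
 [ 1.44553040e-01 -5.99977152e-03 -9.89478864e-01]] [-0.02670643  0.54014259  1.33681898] {'cx', 't', 'R', 'img', 'cy', 'fovy'}
```

View pics/scene0.png

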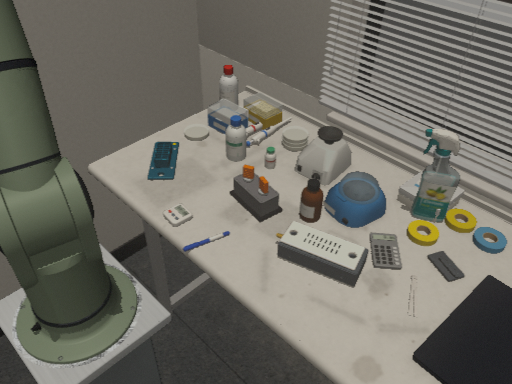

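View pics/top0.png

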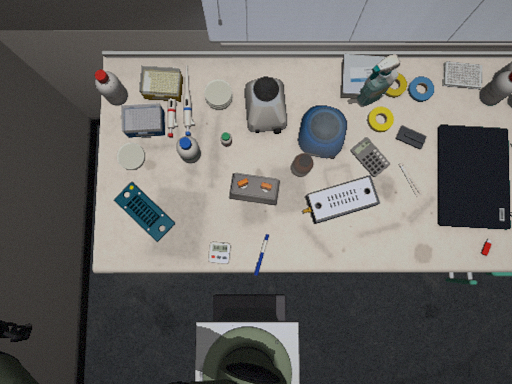

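The top view shows the well plate near (144,212), the pin stand near (255,188), and the base with the white plate near (342,200), barb at its left end. Next I'll zoom in on these.

```bash
cat > h.py <<'E'
import numpy as np, cv2
def K(f):
    fl=f["img"].shape[0]/2/np.tan(np.radians(f["fovy"])/2); return fl
def ray(f,u,v,z):
    fl=K(f); d=f["R"].T@np.array([(u-f["cx"])/fl,(v-f["cy"])/fl,1.]); c=-f["R"].T@f["t"]
    return c+d*(z-c[2])/d[2]
def proj(f,X):
    p=f["R"]@np.asarray(X)+f["t"]; fl=K(f); return np.array([f["cx"]+fl*p[0]/p[2],f["cy"]+fl*p[1]/p[2]])
def crop(f,x0,y0,x1,y1,s,name):
    im=cv2.resize(f["img"][y0:y1,x0:x1],None,fx=s,fy=s,interpolation=cv2.INTER_CUBIC)
    cv2.imwrite(name,im[:,:,::-1])
E
python3 - <<'E'
from h import *
from workcell import grab_frame
import pickle
f=grab_frame("top"); g=grab_frame("scene"); pickle.dump((f,g),open("f0.pkl","wb"))
crop(f,105,170,185,250,7,"pics/c_cov.png")
crop(f,220,165,290,215,10,"pics/c_stand.png")
crop(f,295,165,385,235,8,"pics/c_base.png")
crop(g,225,155,375,285,5,"pics/c_sc.png")
E
```

```text
(no output)
```

View pics/c_cov.png

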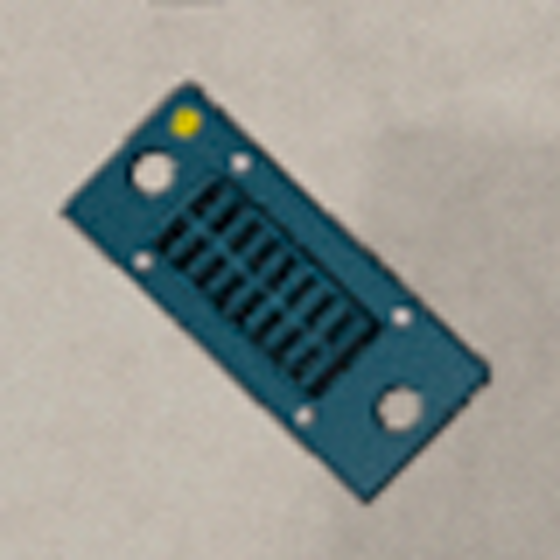

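View pics/c_stand.png

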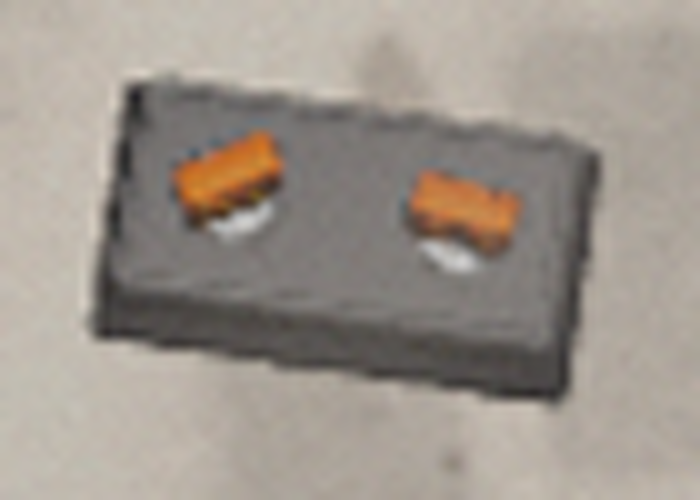

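View pics/c_base.png

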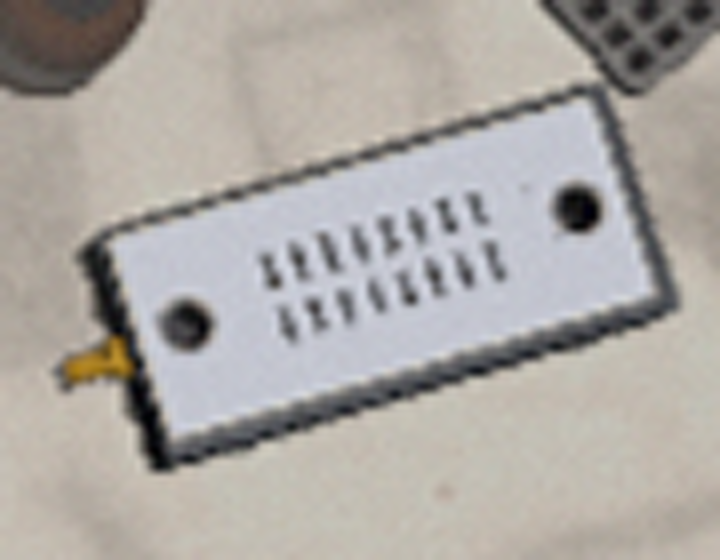

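View pics/c_sc.png

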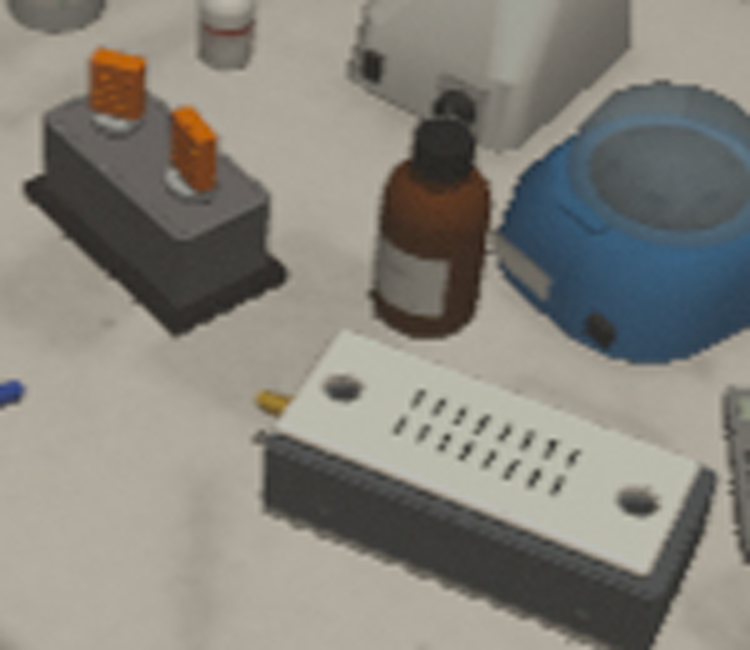

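Run:
```python
from h import *
import pickle
f,g=pickle.load(open("f0.pkl","rb"))
np.set_printoptions(precision=4,suppress=True)
for k in (f,g): print("cam",-k["R"].T@k["t"])
def up(im,x0,y0,x1,y1,s=8): return cv2.resize(im[y0:y1,x0:x1],None,fx=s,fy=s,interpolation=cv2.INTER_CUBIC)
def cen(k,x0,y0,x1,y1,fn,s=8):
    im=up(k["img"],x0,y0,x1,y1,s); m=fn(im.astype(int)).astype(np.uint8)
    n,l,st,c=cv2.connectedComponentsWithStats(m)
    o=[]
    for i in range(1,n):
        if st[i,4]>60: o.append(((c[i,0]+.5)/s-.5+x0,(c[i,1]+.5)/s-.5+y0,st[i,4]/s/s))
    return o
# cover: holes bright within teal, dot
hsv=cv2.cvtColor(f["img"],cv2.COLOR_RGB2HSV)
print("cov bright",[ (np.round(o,2),ray(f,o[0],o[1],.005)) for o in cen(f,118,182,172,238,lambda a:(a[:,:,0]>125)) if o[2]>2.5 and o[2]<60])
print("dot",[ (np.round(o,2),ray(f,o[0],o[1],.010)) for o in cen(f,118,182,172,238,lambda a:(a[:,:,0]>110)&(a[:,:,2]<90))])
print("mid top",[ (np.round(o,2),ray(f,o[0],o[1],.06)) for o in cen(f,312,185,375,218,lambda a:(a.sum(2)<360)) if o[2]>10])
print("mid sc",[ (np.round(o,2),ray(g,o[0],o[1],.06)) for o in cen(g,288,226,358,264,lambda a:(a.sum(2)<390)) if o[2]>8])
for nm,k,b in(("top",f,(232,170,280,200)),("sc",g,(235,160,275,200))):
  for o in cen(k,*b,lambda a:(a[:,:,0]>130)&(a[:,:,2]<80)&(a[:,:,0]-a[:,:,2]>80)): print("pin",nm,np.round(o,2),ray(k,o[0],o[1],.092),ray(k,o[0],o[1],.112))
```

```text
cam [ 0.3412 -0.0189  1.401 ]
cam [-0.1738 -0.735   0.9251]
cov bright [(array([131.1 , 187.06,  11.2 ]), array([0.5737, 0.373 , 0.005 ])), (array([126.51, 194.29,  23.81]), array([0.5501, 0.3868, 0.005 ])), (array([138.88, 192.78,   4.05]), array([0.555 , 0.3471, 0.005 ])), (array([124.94, 206.82,   3.42]), array([0.5094, 0.3902, 0.005 ])), (array([161.87, 214.77,   4.08]), array([0.4836, 0.2709, 0.005 ])), (array([161.73, 228.02,  23.61]), array([0.4411, 0.2701, 0.005 ])), (array([147.96, 228.92,   3.41]), array([0.4383, 0.3139, 0.005 ])), (array([168.14, 234.13,  50.81]), array([0.4216, 0.2491, 0.005 ]))]
dot [(array([131.08, 187.06,  12.73]), array([0.5729, 0.3716, 0.01  ]))]
mid top [(array([330.28, 186.91,  18.2 ]), array([ 0.5649, -0.2623,  0.06  ])), (array([373.35, 187.61,  12.77]), array([ 0.5626, -0.3966,  0.06  ])), (array([366.81, 190.65,  28.77]), array([ 0.553 , -0.3758,  0.06  ])), (array([317.94, 205.23,  30.41]), array([ 0.5074, -0.2225,  0.06  ])), (array([352.04, 210.76, 134.52]), array([ 0.4901, -0.3277,  0.06  ])), (array([312.68, 214.03,  18.27]), array([ 0.48  , -0.2056,  0.06  ]))]
mid sc [(array([352.42, 226.45,  20.75]), array([ 0.6352, -0.3163,  0.06  ])), (array([293.16, 232.36,  30.12]), array([ 0.5069, -0.2215,  0.06  ])), (array([304.37, 256.8 , 495.02]), array([ 0.4635, -0.2959,  0.06  ])), (array([352.1 , 255.15,  34.72]), array([ 0.5521, -0.3749,  0.06  ]))]
pin top [242.3  181.7   45.25] [0.5757 0.0112 0.092 ] [0.5721 0.0108 0.112 ]
pin top [265.98 185.12  38.64] [ 0.5651 -0.0608  0.092 ] [ 0.5617 -0.0602  0.112 ]
pin sc [248.21 166.69  33.47] [0.5897 0.0285 0.092 ] [0.5714 0.0102 0.112 ]
pin sc [245.45 169.92   2.28] [0.5731 0.0232 0.092 ] [0.5552 0.005  0.112 ]
pin sc [263.39 179.63  34.  ] [ 0.5784 -0.0442  0.092 ] [ 0.5604 -0.0607  0.112 ]
```

Run:
```python
from h import *
import pickle
f,g=pickle.load(open("f0.pkl","rb"))
np.set_printoptions(precision=4,suppress=True)
s=10
for nm,k,(x0,y0,x1,y1) in(("top",f,(232,170,280,200)),("sc",g,(235,160,275,200))):
  im=cv2.resize(k["img"][y0:y1,x0:x1],None,fx=s,fy=s,interpolation=cv2.INTER_CUBIC)
  h=cv2.cvtColor(im,cv2.COLOR_RGB2HSV)
  for vmin in ((70,150,180) if nm=="top" else (70,)):
    m=((h[:,:,0]<20)&(h[:,:,1]>140)&(h[:,:,2]>vmin)).astype(np.uint8)
    cs,_=cv2.findContours(m,cv2.RETR_EXTERNAL,cv2.CHAIN_APPROX_NONE)
    for c in cs:
      if cv2.contourArea(c)<500: continue
      (cx,cy),wh,a=cv2.minAreaRect(c); box=cv2.boxPoints(((cx,cy),wh,a))
      P=np.array([ray(k,(p[0]+.5)/s-.5+x0,(p[1]+.5)/s-.5+y0,.112)[:2] for p in box])
      M=cv2.moments(c); u,v=M["m10"]/M["m00"],M["m01"]/M["m00"]
      u=(u+.5)/s-.5+x0; v=(v+.5)/s-.5+y0
      e=[P[1]-P[0],P[2]-P[1]]; L=[np.linalg.norm(q) for q in e]; q=e[int(np.argmax(L))]
      print(nm,vmin,"px",round(u,2),round(v,2),"box c",P.mean(0),"L",np.array(L),"ang",np.degrees(np.arctan2(q[1],q[0])),"c@.112",ray(k,u,v,.112),"@.092",ray(k,u,v,.092))
# stand top: grey; base silhouette masks for view
im=f["img"][165:215,220:290]
h=cv2.cvtColor(im,cv2.COLOR_RGB2HSV)
print(im[20,30],im[5,2],h[20,30],im[33,30])
```

```text
top 70 px 265.96 185.12 box c [ 0.5614 -0.0601] L [0.0134 0.0299] ang -105.6256381926617 c@.112 [ 0.5617 -0.0601  0.112 ] @.092 [ 0.5651 -0.0607  0.092 ]
top 70 px 242.34 182.12 box c [0.5702 0.0102] L [0.0317 0.0184] ang -66.54680143023855 c@.112 [0.5708 0.0107 0.112 ] @.092 [0.5744 0.0111 0.092 ]
top 150 px 265.96 185.09 box c [ 0.5615 -0.0602] L [0.0133 0.03  ] ang -104.26519593442356 c@.112 [ 0.5618 -0.0601  0.112 ] @.092 [ 0.5652 -0.0608  0.092 ]
top 150 px 242.29 181.57 box c [0.5721 0.0107] L [0.0308 0.0145] ang -66.54676279598459 c@.112 [0.5725 0.0108 0.112 ] @.092 [0.5761 0.0113 0.092 ]
top 180 px 265.92 184.96 box c [ 0.5624 -0.0602] L [0.0115 0.0293] ang -104.98333881277907 c@.112 [ 0.5622 -0.06    0.112 ] @.092 [ 0.5656 -0.0606  0.092 ]
top 180 px 242.32 181.5 box c [0.5727 0.0108] L [0.029  0.0115] ang -64.45952923760068 c@.112 [0.5727 0.0107 0.112 ] @.092 [0.5763 0.0112 0.092 ]
sc 70 px 263.37 184.18 box c [ 0.5465 -0.0741] L [0.0239 0.0712] ang -136.06886024108402 c@.112 [ 0.5461 -0.0744  0.112 ] @.092 [ 0.5639 -0.0581  0.092 ]
sc 70 px 248.13 171.21 box c [ 0.5566 -0.0041] L [0.0619 0.0307] ang 44.15708306142263 c@.112 [ 0.5565 -0.0045  0.112 ] @.092 [0.5744 0.0135 0.092 ]
[126 122 119] [192 183 175] [ 13  14 126] [87 83 81]
```

```bash
cat > edges.py <<'E'
from h import *
def edgefit(k,p,q,side,thr=None,n=40,half=4):
    """sub-pixel edge along the px segment p->q: sample profiles normal to it, return line-fit end points.
    side: sign 'dark->bright' (+1) or bright->dark(-1) along normal n=(−dy,dx)"""
    img=cv2.cvtColor(k["img"],cv2.COLOR_RGB2GRAY).astype(np.float32)
    p,q=np.array(p,float),np.array(q,float); d=(q-p)/np.linalg.norm(q-p); nn=np.array([-d[1],d[0]])
    t=np.arange(-half,half+.01,.1); pts=[]
    for a in np.linspace(.12,.88,n):
        c=p+a*(q-p); xy=c+t[:,None]*nn
        pr=cv2.remap(img,xy[None,:,0].astype(np.float32),xy[None,:,1].astype(np.float32),cv2.INTER_LINEAR)[0]
        gr=np.gradient(cv2.GaussianBlur(pr[None],(0,0),4)[0])*side
        i=np.argmax(gr); pts.append(xy[i])
    pts=np.array(pts,np.float32)
    for _ in range(3):
        vx,vy,x,y=cv2.fitLine(pts,cv2.DIST_HUBER,0,.01,.01).ravel()
        r=np.abs((pts[:,0]-x)*-vy+(pts[:,1]-y)*vx); 
        if (r<max(.3,2*np.median(r))).sum()>8: pts=pts[r<max(.3,2*np.median(r))]
    return np.array([x,y]),np.array([vx,vy]),r.std(),len(pts)
E
python3 - <<'E'
from edges import *
import pickle
f,g=pickle.load(open("f0.pkl","rb"))
# profiles across top edges to see what is there
gr=cv2.cvtColor(f["img"],cv2.COLOR_RGB2GRAY)
print("col 345 rows 175-200",gr[176:192,345]); print("col345 low",gr[205:222,345])
print("row 200 right",gr[195,370:384]); print("row 205 left",gr[200,302:316])
gs=cv2.cvtColor(g["img"],cv2.COLOR_RGB2GRAY)
crop(f,300,165,345,235,10,"pics/c_b1.png"); crop(f,340,165,385,225,10,"pics/c_b2.png")
crop(g,270,215,375,290,7,"pics/c_b3.png")
E
```

```text
col 345 rows 175-200 [183 187 185 187 188 190 128  84 181 198 197 198 196 197 201 199]
col345 low [200 199 199 196 199 202 145  95  80  81 181 194 194 194 189 190 187]
row 200 right [194 196 201 199 193 127  74 116 170 179 172 172 168 160]
row 205 left [164 165 169 170 106  27  39  56 174 199 198 197 199 197]
```

View pics/c_b1.png

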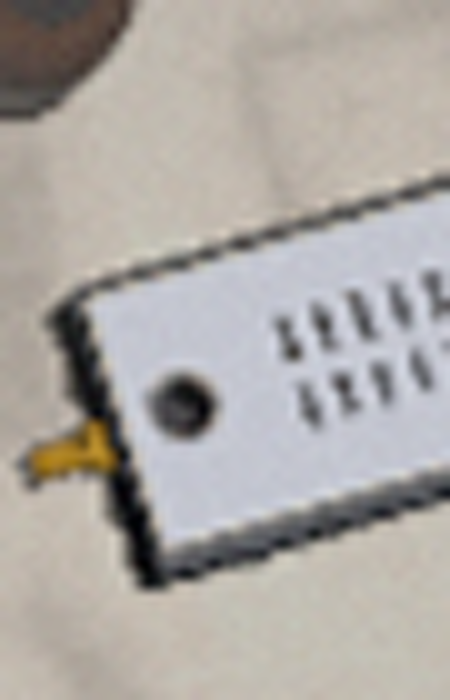

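View pics/c_b2.png

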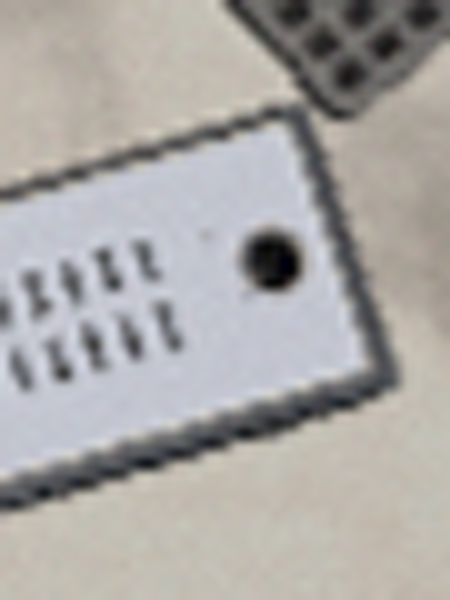

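View pics/c_b3.png

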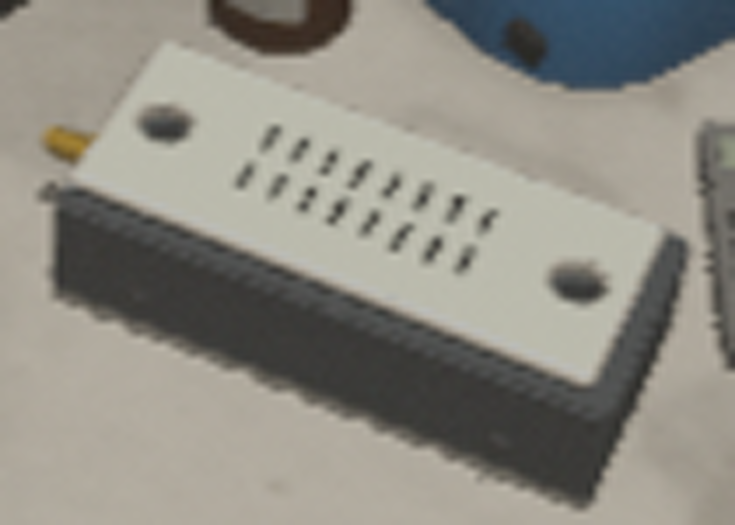

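Run:
```python
from edges import *
import pickle
np.set_printoptions(precision=4,suppress=True)
f,g=pickle.load(open("f0.pkl","rb"))
def wl(k,p,q,side,z,**kw):
    x,v,s,n=edgefit(k,p,q,side,**kw)
    L=np.linalg.norm(np.subtract(q,p))/2
    m=x; a=ray(k,*(m-v*L*.7),z)[:2]; b=ray(k,*(m+v*L*.7),z)[:2]
    d=(b-a)/np.linalg.norm(b-a); 
    ang=np.degrees(np.arctan2(d[1],d[0])); print("px",x,v,"std",round(s,2),n,"mid",(a+b)/2,"ang",ang%180)
    return (a+b)/2,d
# normal n=(-dy,dx): for p->q rightwards, n points down
print("upper z52"); U=wl(f,(308,193),(369,175.5),-1,.052,half=2.5)
print("right z52"); R=wl(f,(371,177),(379,201),-1,.052,half=2)
print("lower z0"); D=wl(f,(317,222.5),(378,204),+1,.0,half=2.5)
print("left z0"); Lf=wl(f,(307,199),(314,221),+1,.0,half=2.5)
print("scene: front top edge / bottom, right")
B=wl(g,(279,258),(352,286),+1,0.0,half=3)
E=wl(g,(355,286),(368,252),+1,0.0,half=3)
```

```text
upper z52
px [338.3228 183.6324] [ 0.9581 -0.2865] std 0.05 40 mid [ 0.5767 -0.2894] ang 106.70881869389153
right z52
px [375.1376 189.3179] [0.3234 0.9463] std 0.07 39 mid [ 0.5586 -0.4043] ang 16.532723336031296
lower z0
px [347.0065 213.8754] [ 0.9564 -0.2921] std 0.08 38 mid [ 0.4867 -0.325 ] ang 106.84470506685307
left z0
px [308.3024 207.6777] [0.3236 0.9462] std 0.08 22 mid [ 0.5069 -0.2002] ang 17.791777721467156
scene: front top edge / bottom, right
px [316.1121 272.8353] [0.9274 0.374 ] std 0.07 28 mid [ 0.4874 -0.3197] ang 107.0766067797899
px [361.0365 270.5948] [ 0.4055 -0.9141] std 0.07 30 mid [ 0.5768 -0.3965] ang 17.366142002578304
```

```bash
cat > mv.py <<'E'
import sys
from h import *
from scipy.spatial.transform import Rotation as Ro
from workcell import bot
def st():
    o=bot.observe(); return o,Ro.from_euler("xyz",o["tool_rot"]).as_matrix()
def to(x,y,z,jaw=None):
    """shift in tool axes (mm) and turn (deg) to put the TCP at x,y,z with the jaw line along world angle jaw"""
    o,R=st(); d=R.T@(np.array([x,y,z])-o["position"])*1000
    a=np.degrees(np.arctan2(R[1,1],R[0,1])); t=0
    if jaw is not None:
        t=-((jaw-a+90)%180-90)
    print("shift",d.round(1),"turn",round(t,1),"| jaw now",round(a,1),"x axis",R[:,0].round(3),"pos",o["position"].round(4),"F",o["force"].round(1),"w",round(o["grip_width"],4),"t",round(o["clock"],2),"q",o["qpos"].round(2))
if __name__=="__main__": to(*map(float,sys.argv[1:]))
E
python3 mv.py 0.4956 0.3285 0.231 -43
python3 - <<'E'
from h import *
import pickle
f,g=pickle.load(open("f0.pkl","rb"))
for n,u,v,z in(("amber",302,165,.13),("buf",188,147,.15),("small",227,138,.07),("marker",262,254,.0),("timer",220,253,0),("calc",370,157,0),("dish",132,156,.01),("mixer",322,132,.1),("box",143,120,.06)): print(n,ray(f,u,v,z).round(3))
E
```

```text
shift [ 1.000e-01 -1.653e+02  3.774e+02] turn -64.1 | jaw now 72.9 x axis [-0.    -0.001 -1.   ] pos [0.1834 0.5973 0.2309] F [-1.2 -0.3  0.4] w 0.085 t 0.2 q [-1.34  0.52 -0.04  1.6   0.02  1.02 -0.11]
amber [ 0.619 -0.167  0.13 ]
buf [0.669 0.17  0.15 ]
small [0.719 0.06  0.07 ]
marker [ 0.359 -0.05   0.   ]
timer [0.362 0.084 0.   ]
calc [ 0.675 -0.407  0.   ]
dish [0.675 0.373 0.01 ]
mixer [ 0.73  -0.234  0.1  ]
box [0.781 0.328 0.06 ]
```

```bash
python3 -m pendant '[[0,-20.7,47.2,0],[0,-20.7,47.2,0],[0,-20.7,47.2,0],[0,-20.7,47.2,0],[0,-20.7,47.2,0],[0,-20.7,47.2,0],[0,-20.7,47.2,0],[0,-20.7,47.2,0],[0,0,0,10.5],[0,0,0,10.5],[0,0,0,10.5],[0,0,0,10.5]]' 1; python3 mv.py 0.4956 0.3285 0.231 -43
```

```text
clock: 1.7
position: [0.4957, 0.3283, 0.2312]
tool_rot: [-1.513, 1.571, -2.55]
force: [-0.0, 0.2, -1.2]
grip_width: 0.0852
shift [ 0.2  0.  -0.2] turn 73.6 | jaw now 30.6 x axis [-0. -0. -1.] pos [0.4957 0.3283 0.2312] F [-0.   0.2 -1.2] w 0.0852 t 1.7 q [-0.84  0.48  0.22  1.69 -0.12  0.98 -0.04]
```

```bash
python3 -m pendant '[[0,0,0,10.5],[0,0,0,10.5],[0,0,0,10.5],[0,0,0,10.5],[0,0,0,10.5],[0,0,0,10.5],[0,0,0,10.5],[0,0,0,0]]'; python3 mv.py 0.4956 0.3285 0.1 -43
```

```text
clock: 2.7
position: [0.4956, 0.3285, 0.2311]
tool_rot: [0.568, 1.57, -1.744]
force: [-0.0, 0.1, 0.3]
grip_width: 0.0855
shift [ 1.311e+02 -0.000e+00 -1.000e-01] turn 0.5 | jaw now -42.5 x axis [-0.    -0.001 -1.   ] pos [0.4956 0.3285 0.2311] F [-0.   0.1  0.3] w 0.0855 t 2.7 q [-1.05  0.53  0.54  1.7  -0.31  1.   -1.14]
```

```bash
python3 -m pendant '[[50,0,0,0.5],[50,0,0,0],[50,0,0,0],[40,0,0,0],[15,0,0,0],[12,0,0,0],[0,0,0,0]]'; python3 mv.py 0.4956 0.3285 0.014 -43
```

```text
clock: 3.58
position: [0.496, 0.3285, 0.0147]
tool_rot: [-2.946, 1.57, 1.016]
force: [-0.9, -0.4, 0.6]
grip_width: 0.0856
shift [ 0.7 -0.3  0.3] turn -0.0 | jaw now -43.0 x axis [ 0.  0. -1.] pos [0.496  0.3285 0.0147] F [-0.9 -0.4  0.6] w 0.0856 t 3.58 q [-0.93  0.82  0.36  1.83 -0.49  0.59 -1.01]
```

```bash
python3 -m pendant '[[0,0,0,0],[0,0,0,0],[0,0,0,0],[0,0,0,0],[0,0,0,0],[0,0,0,0],[0,0,0,0],[0,0,0,0]]' -1 60; python3 mv.py 0.4956 0.3285 0.014 -43
python3 - <<'E'
from h import *
from workcell import grab_frame
f=grab_frame("scene"); crop(f,120,100,220,200,6,"pics/g1.png")
E
```

```text
clock: 4.58
position: [0.496, 0.3288, 0.0153]
tool_rot: [-2.977, 1.57, 0.984]
force: [-2.3, -0.7, 9.5]
grip_width: 0.0448
shift [ 1.3 -0.1  0.5] turn -0.0 | jaw now -43.0 x axis [ 0.001  0.001 -1.   ] pos [0.496  0.3288 0.0153] F [-2.3 -0.7  9.5] w 0.0448 t 4.58 q [-0.93  0.82  0.36  1.83 -0.49  0.59 -1.01]
```

View pics/g1.png

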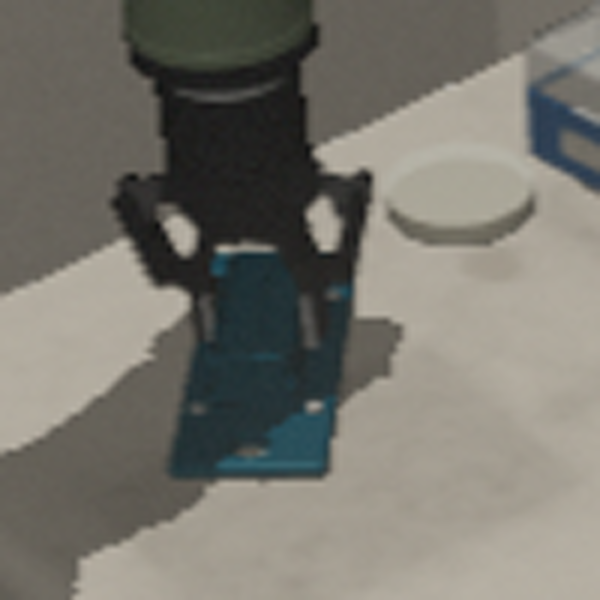

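The jaws hold the block centrally (width 44.8 mm). Lifting.

```bash
python3 -m pendant '[[-10,0,0,0],[-30,0,0,0],[-50,0,0,0],[-50,0,0,0],[-35,0,0,0],[0,0,0,0]]'; python3 mv.py 0.5305 -0.3029 0.19 16.9;  python3 - <<'E'
from h import *
from workcell import grab_frame
f=grab_frame("scene"); crop(f,100,40,220,160,5,"pics/g2.png")
E
```

```text
clock: 5.38
position: [0.4966, 0.3289, 0.1922]
tool_rot: [3.081, 1.566, 0.759]
force: [-0.8, -0.3, -3.8]
grip_width: 0.0452
shift [4.000e-01 4.561e+02 4.384e+02] turn -60.0 | jaw now -43.1 x axis [ 0.003  0.003 -1.   ] pos [0.4966 0.3289 0.1922] F [-0.8 -0.3 -3.8] w 0.0452 t 5.38 q [-1.04  0.57  0.53  1.74 -0.35  0.91 -1.12]
```

View pics/g2.png

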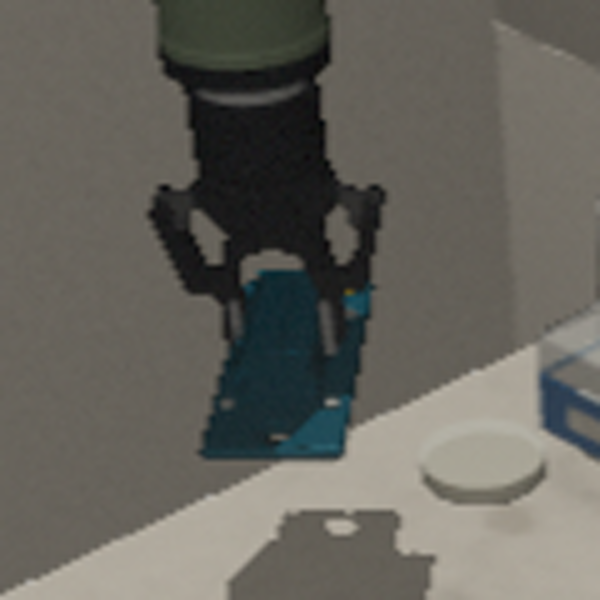

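```bash
python3 -m pendant '[[0,20,19.2,0],[0,38,36.5,0],[0,38,36.5,0],[0,40,38.5,0],[0,40,38.5,0],[0,40,38.5,0],[0,40,38.5,0],[0,40,38.5,0],[0,40,38.5,0],[0,40,38.5,0],[0,40,38.5,0],[0,40,38.5,0]]'; python3 mv.py 0.5305 -0.3029 0.19 16.9
```

```text
clock: 6.92
position: [0.5287, -0.3049, 0.1879]
tool_rot: [-1.307, 1.569, 2.654]
force: [1.3, 0.4, -2.9]
grip_width: 0.0451
shift [-2.1 -0.  -2.7] turn -60.0 | jaw now -43.1 x axis [-0.002  0.001 -1.   ] pos [ 0.5287 -0.3049  0.1879] F [ 1.3  0.4 -2.9] w 0.0451 t 6.92 q [ 0.08  0.61  0.53  1.7  -0.37  0.94 -0.  ]
```

```bash
python3 -m pendant '[[0,0,0,-5],[0,0,0,-9],[0,0,0,-10],[0,0,0,-10],[0,0,0,-10],[0,0,0,-9],[0,0,0,-5],[0,0,0,-2],[0,0,0,0]]'; python3 mv.py 0.5305 -0.3029 0.14 16.9
```

```text
clock: 8.05
position: [0.529, -0.3034, 0.1886]
tool_rot: [-2.363, 1.57, 2.644]
force: [-0.7, 0.7, -3.3]
grip_width: 0.0455
shift [48.6  1.6 -0. ] turn -0.0 | jaw now 16.9 x axis [-0.001  0.001 -1.   ] pos [ 0.529  -0.3034  0.1886] F [-0.7  0.7 -3.3] w 0.0455 t 8.05 q [ 0.25  0.56  0.25  1.69 -0.17  0.91  0.86]
```

Run:
```python
from h import *
from workcell import grab_frame
import pickle
f=grab_frame("top"); g=grab_frame("scene"); pickle.dump((f,g),open("f1.pkl","wb"))
crop(f,290,150,400,240,7,"pics/p1.png");crop(g,250,130,400,270,5,"pics/p2.png")
```

```text
(no output)
```

View pics/p1.png

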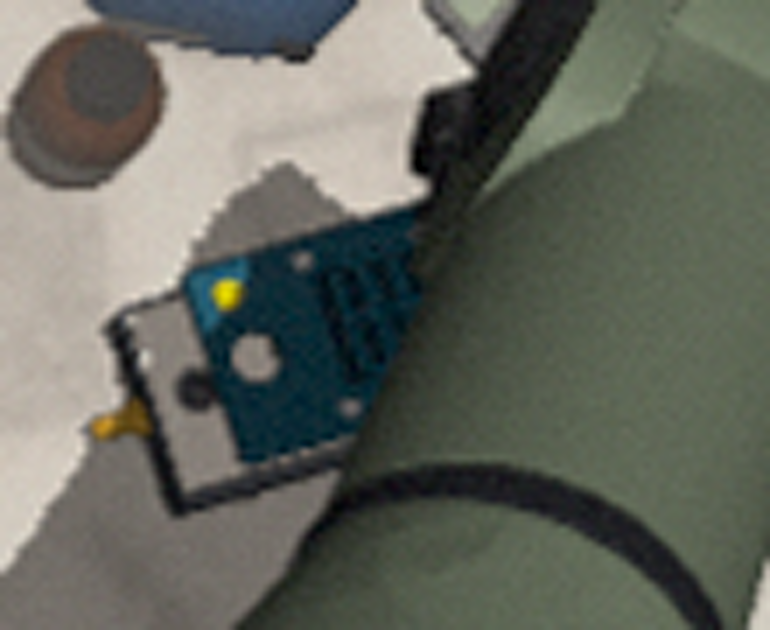

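View pics/p2.png

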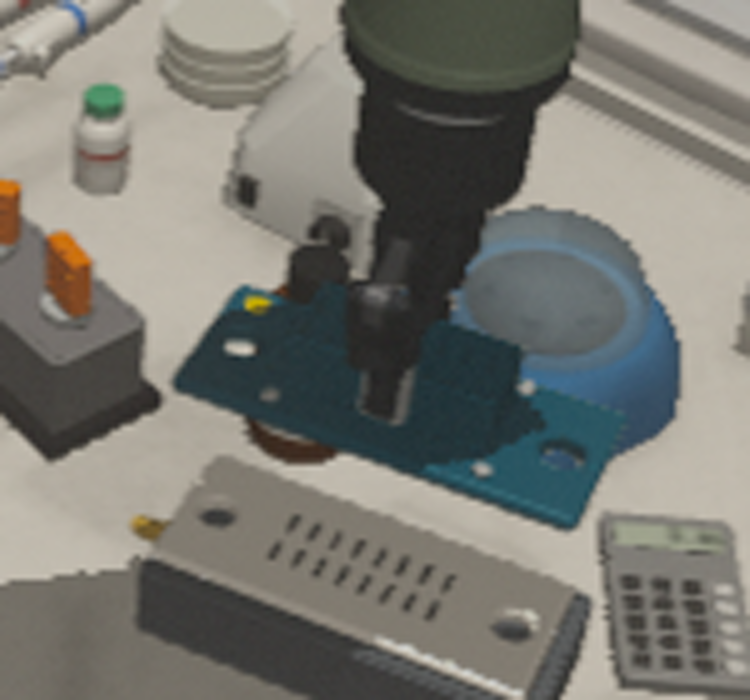

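```bash
python3 - <<'E'
from h import *
import pickle
f,g=pickle.load(open("f1.pkl","rb"))
for k,u,v in((f,326.1,200.5),(g,297.3,198.9),(g,361.9,220.1)):
    print([ray(k,u,v,z).round(4) for z in(.179,.184)])
E
python3 mv.py 0.5305 -0.3029 0.14 16.9
```

```text
[array([ 0.5061, -0.2278,  0.179 ]), array([ 0.5054, -0.227 ,  0.184 ])]
[array([ 0.5057, -0.2248,  0.179 ]), array([ 0.5011, -0.2282,  0.184 ])]
[array([ 0.5567, -0.3769,  0.179 ]), array([ 0.5518, -0.3793,  0.184 ])]
shift [49.   1.4 -0.1] turn -0.1 | jaw now 16.8 x axis [-0.001  0.    -1.   ] pos [ 0.5292 -0.3034  0.189 ] F [-0.1 -0.7 -2.9] w 0.0452 t 8.15 q [ 0.25  0.56  0.25  1.69 -0.17  0.91  0.86]
```

```bash
python3 -m pendant '[[30,1.2,0,0],[40,0,0,0],[25,0,0,0],[8,0,0,0],[4,0,0,0],[0,0,0,0]]'; python3 mv.py 0.5305 -0.3029 0.075 16.9
```

```text
clock: 8.9
position: [0.5309, -0.3034, 0.083]
tool_rot: [0.771, 1.57, -0.504]
force: [-0.3, -0.2, -3.0]
grip_width: 0.0449
shift [ 8.  -0.2 -0.6] turn 0.0 | jaw now 16.9 x axis [ 0.001 -0.    -1.   ] pos [ 0.5309 -0.3034  0.083 ] F [-0.3 -0.2 -3. ] w 0.0449 t 8.9 q [ 0.28  0.7   0.21  1.76 -0.21  0.71  0.9 ]
```

```bash
python3 -m pendant '[[2,0,0,0],[2,0,0,0],[2,0,0,0],[1,0,0,0],[0,0,0,0]]'; python3 mv.py 0.5305 -0.3029 0.075 16.9
```

```text
clock: 9.52
position: [0.5305, -0.3032, 0.0753]
tool_rot: [-1.821, 1.571, -3.096]
force: [0.6, -0.1, -2.0]
grip_width: 0.0447
shift [ 0.3  0.1 -0.3] turn 0.0 | jaw now 16.9 x axis [-0. -0. -1.] pos [ 0.5305 -0.3032  0.0753] F [ 0.6 -0.1 -2. ] w 0.0447 t 9.53 q [ 0.28  0.71  0.2   1.76 -0.21  0.69  0.9 ]
```

```bash
python3 -m pendant '[[0.7,0,0,0],[0.5,0,0,0],[0,0,0,0]]'; python3 mv.py 0.5305 -0.3029 0.075 16.9
```

```text
clock: 9.9
position: [0.5305, -0.3032, 0.0753]
tool_rot: [1.453, 1.57, 0.178]
force: [-6.9, 4.2, 19.2]
grip_width: 0.045
shift [ 0.3  0.  -0.3] turn 0.0 | jaw now 16.9 x axis [ 0.  0. -1.] pos [ 0.5305 -0.3032  0.0753] F [-6.9  4.2 19.2] w 0.045 t 9.9 q [ 0.28  0.71  0.2   1.76 -0.21  0.69  0.9 ]
```

```bash
python3 -m pendant '[[-0.8,0,0,0],[0,0,0,0],[0,0,0,0],[0,0,0,0],[0,0,0,0],[0,0,0,0]]' 1; python3 mv.py 0.5305 -0.3029 0.2 16.9
```

```text
clock: 10.65
position: [0.5305, -0.3032, 0.0749]
tool_rot: [-0.694, 1.571, -1.969]
force: [-0.4, 0.2, -1.1]
grip_width: 0.0856
shift [-1.251e+02  1.000e-01 -3.000e-01] turn 0.0 | jaw now 16.9 x axis [-0. -0. -1.] pos [ 0.5305 -0.3032  0.0749] F [-0.4  0.2 -1.1] w 0.0856 t 10.65 q [ 0.28  0.71  0.2   1.76 -0.21  0.69  0.9 ]
```

```bash
python3 -m pendant '[[-10,0,0,0],[-40,0,0,0],[-60,0,0,0],[-50,0,0,0],[0,0,0,0]]'; python3 mv.py 0.572 0.0108 0.17 23.5
```

```text
clock: 11.28
position: [0.5319, -0.3041, 0.2396]
tool_rot: [0.871, 1.564, -0.405]
force: [1.0, -0.2, -1.3]
grip_width: 0.0853
shift [  69.   129.7 -289.9] turn -6.6 | jaw now 16.9 x axis [ 0.006 -0.003 -1.   ] pos [ 0.5319 -0.3041  0.2396] F [ 1.  -0.2 -1.3] w 0.0853 t 11.28 q [ 0.24  0.5   0.27  1.64 -0.15  1.01  0.85]
```

```bash
python3 -m pendant '[[0,21.6,-48.3,0],[0,21.6,-48.3,0],[0,21.6,-48.3,0],[0,21.6,-48.3,0],[0,21.6,-48.3,0],[0,21.6,-48.3,0],[0,0,0,-6.6],[0,0,0,0]]'; python3 mv.py 0.572 0.0108 0.17 23.5
python3 - <<'E'
from h import *
from workcell import grab_frame
import pickle
f=grab_frame("top"); g=grab_frame("scene"); pickle.dump((f,g),open("f2.pkl","wb"))
crop(f,290,160,390,235,7,"pics/q1.png");crop(g,220,100,370,290,4,"pics/q2.png")
E
```

```text
clock: 12.28
position: [0.5698, 0.0119, 0.2348]
tool_rot: [-1.693, 1.57, -2.853]
force: [-0.3, -0.4, 0.3]
grip_width: 0.0854
shift [64.8  1.6  1.9] turn 0.0 | jaw now 23.5 x axis [-0. -0. -1.] pos [0.5698 0.0119 0.2348] F [-0.3 -0.4  0.3] w 0.0854 t 12.28 q [-0.26  0.44  0.19  1.75 -0.1   0.96  0.38]
```

View pics/q1.png

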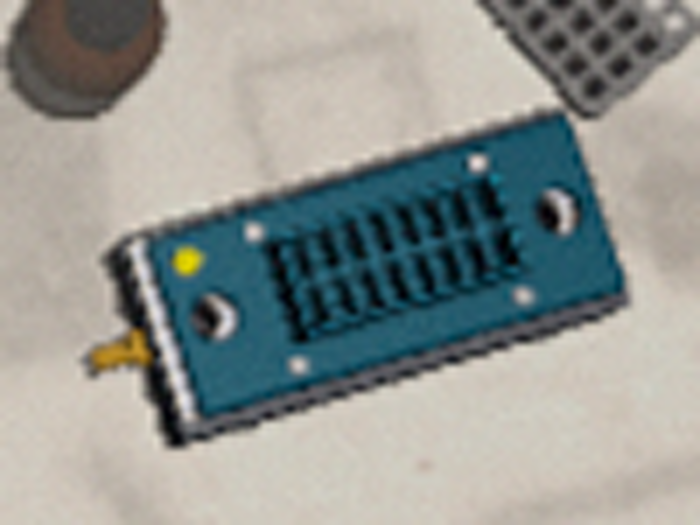

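View pics/q2.png

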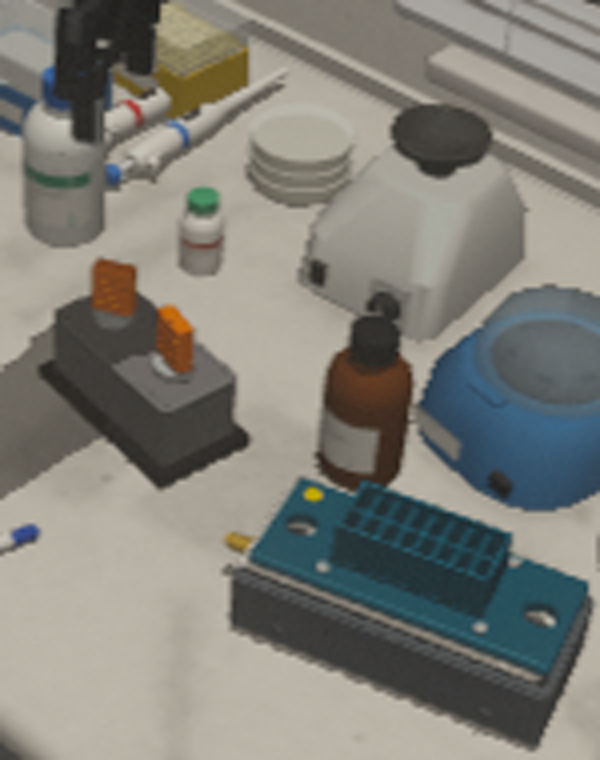

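The cover lies flat, dotted end at the barb. In its holes, at crop (213,317) and (557,211), you can see the white plate's offset. Now measuring the holes.

```bash
cat > holes.py <<'E'
from h import *
import sys,pickle
def holes(k,x0,y0,x1,y1,z,s=8):
    im=cv2.resize(k["img"][y0:y1,x0:x1],None,fx=s,fy=s,interpolation=cv2.INTER_CUBIC)
    h=cv2.cvtColor(im,cv2.COLOR_RGB2HSV).astype(int)
    teal=((h[:,:,0]>92)&(h[:,:,0]<112)&(h[:,:,1]>110)&(h[:,:,2]>55)).astype(np.uint8)
    cs,hi=cv2.findContours(teal,cv2.RETR_CCOMP,cv2.CHAIN_APPROX_NONE)
    for c,q in zip(cs,hi[0]):
        if q[3]<0: continue
        c=cv2.convexHull(c); a=cv2.contourArea(c)/s/s
        if 18<a<60:
            M=cv2.moments(c); u=(M["m10"]/M["m00"]+.5)/s-.5+x0; v=(M["m01"]/M["m00"]+.5)/s-.5+y0
            print(round(u,2),round(v,2),"area",round(a,1),"eq.diam mm",round(2e3*np.sqrt(a/np.pi)*1.34/K(k),1),ray(k,u,v,z).round(4))
E
python3 - <<'E'
from holes import *
f,g=pickle.load(open("f2.pkl","rb"))
holes(f,308,170,385,225,.07)
print("scene"); holes(g,276,216,372,275,.07)
E
```

```text
320.26 204.94 area 39.4 eq.diam mm 21.7 [ 0.507  -0.2281  0.07  ]
316.33 196.82 area 23.3 eq.diam mm 16.7 [ 0.5323 -0.2166  0.07  ]
369.39 189.78 area 36.3 eq.diam mm 20.9 [ 0.5542 -0.3813  0.07  ]
scene
354.78 253.57 area 44.0 eq.diam mm 21.6 [ 0.5527 -0.3806  0.07  ]
294.96 230.97 area 41.1 eq.diam mm 20.9 [ 0.5061 -0.2274  0.07  ]
325.21 228.64 area 18.5 eq.diam mm 14.0 [ 0.5687 -0.2766  0.07  ]
```

```bash
python3 -m pendant '[[40,1.6,1.9,0],[50,0,0,0],[40,0,0,0],[16,0,0,0],[10,0,0,0],[0,0,0,0]]'; python3 mv.py 0.572 0.0108 0.078 23.5
```

```text
clock: 13.12
position: [0.5726, 0.0105, 0.0794]
tool_rot: [1.115, 1.57, -0.045]
force: [0.7, -0.1, -0.4]
grip_width: 0.0855
shift [ 1.4 -0.5 -0.5] turn -0.0 | jaw now 23.5 x axis [ 0. -0. -1.] pos [0.5726 0.0105 0.0794] F [ 0.7 -0.1 -0.4] w 0.0855 t 13.12 q [-0.22  0.65  0.14  1.86 -0.14  0.64  0.42]
```

```bash
python3 -m pendant '[[0,0,0,0],[0,0,0,0],[0,0,0,0],[0,0,0,0],[0,0,0,0],[0,0,0,0],[0,0,0,0],[0,0,0,0],[0,0,0,0]]' -1 110; python3 mv.py 0.572 0.0108 0.078 23.5;python3 - <<'E'
from h import *
from workcell import grab_frame
f=grab_frame("scene"); crop(f,210,130,300,230,6,"pics/r1.png")
E
```

```text
clock: 14.25
position: [0.5724, 0.0107, 0.0793]
tool_rot: [1.482, 1.571, 0.321]
force: [-1.2, 0.5, 6.4]
grip_width: 0.0129
shift [ 1.3 -0.3 -0.2] turn 0.0 | jaw now 23.5 x axis [ 0.  0. -1.] pos [0.5724 0.0107 0.0793] F [-1.2  0.5  6.4] w 0.0129 t 14.25 q [-0.22  0.65  0.14  1.86 -0.14  0.64  0.42]
```

View pics/r1.png

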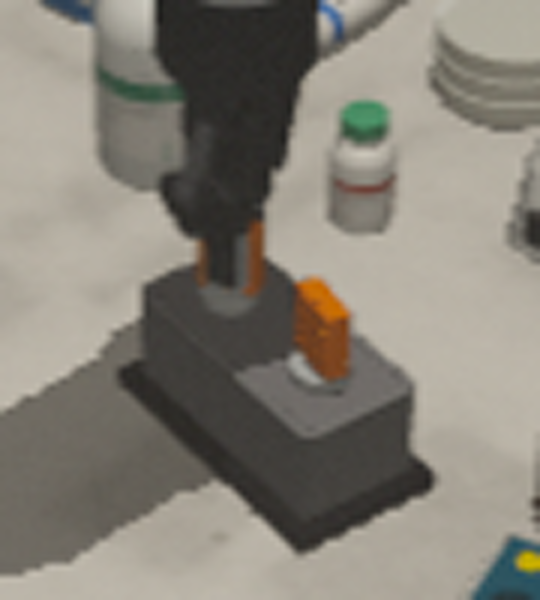

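```bash
python3 -m pendant '[[-8,0,0,0],[-15,0,0,0],[-30,0,0,0],[-35,0,0,0],[-35,0,0,0],[0,0,0,0]]'; python3 mv.py 0.507 -0.227 0.20 16.9;python3 - <<'E'
from h import *
from workcell import grab_frame
import pickle
g=grab_frame("scene");f=grab_frame("top"); crop(g,210,80,310,180,6,"pics/r2.png"); pickle.dump((f,g),open("f3.pkl","wb")); crop(f,200,130,300,220,6,"pics/r3.png")
E
```

```text
clock: 15.05
position: [0.5735, 0.0107, 0.2052]
tool_rot: [1.303, 1.566, 0.143]
force: [-0.3, 0.2, -2.7]
grip_width: 0.0124
shift [   4.7 -155.9  191.4] turn 6.6 | jaw now 23.5 x axis [ 0.005  0.001 -1.   ] pos [0.5735 0.0107 0.2052] F [-0.3  0.2 -2.7] w 0.0124 t 15.05 q [-0.26  0.47  0.19  1.78 -0.11  0.89  0.39]
```

View pics/r2.png

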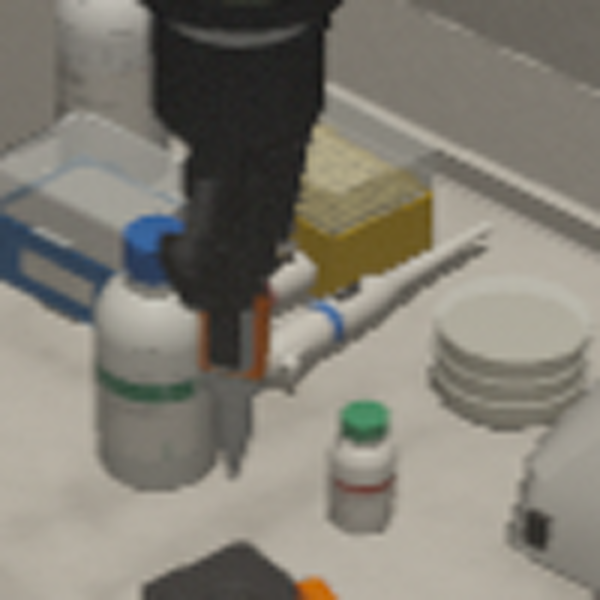

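```bash
python3 -m pendant '[[0,-16,19.5,0],[0,-28,34.4,0],[0,-28,34.4,0],[0,-28,34.4,0],[0,-28,34.4,0],[0,-28,34.4,0],[0,0,0,6.6],[0,0,0,0]]'; python3 mv.py 0.507 -0.227 0.17 16.9;python3 - <<'E'
from h import *
from workcell import grab_frame
import pickle
g=grab_frame("scene");f=grab_frame("top"); crop(g,250,130,380,280,5,"pics/s2.png"); pickle.dump((f,g),open("f3.pkl","wb")); crop(f,290,150,390,240,6,"pics/s3.png")
E
```

```text
clock: 16.15
position: [0.5052, -0.2271, 0.2011]
tool_rot: [-2.088, 1.569, 2.919]
force: [-0.3, 1.2, -1.5]
grip_width: 0.0123
shift [31.1  1.8  0.4] turn 0.0 | jaw now 16.9 x axis [-0.002  0.    -1.   ] pos [ 0.5052 -0.2271  0.2011] F [-0.3  1.2 -1.5] w 0.0123 t 16.15 q [ 0.13  0.46  0.25  1.83 -0.14  0.87  0.75]
```

View pics/s2.png

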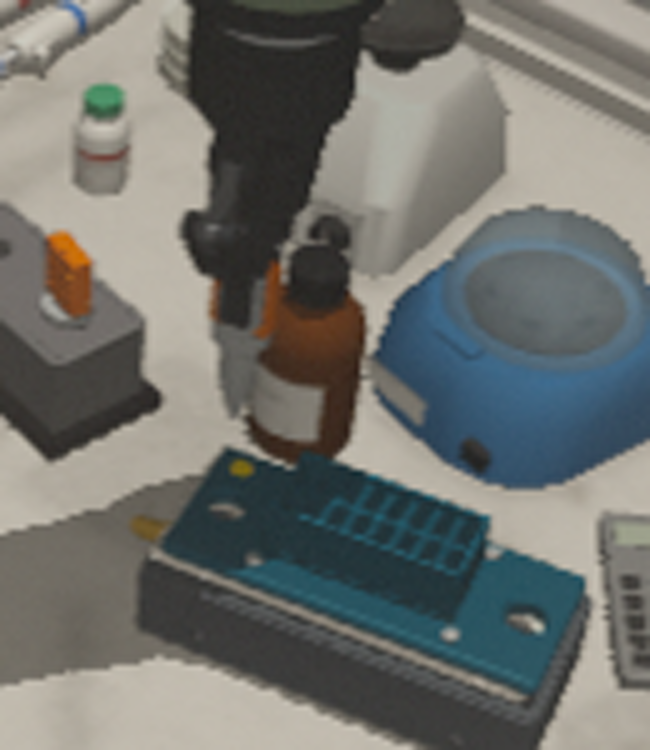

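View pics/s3.png

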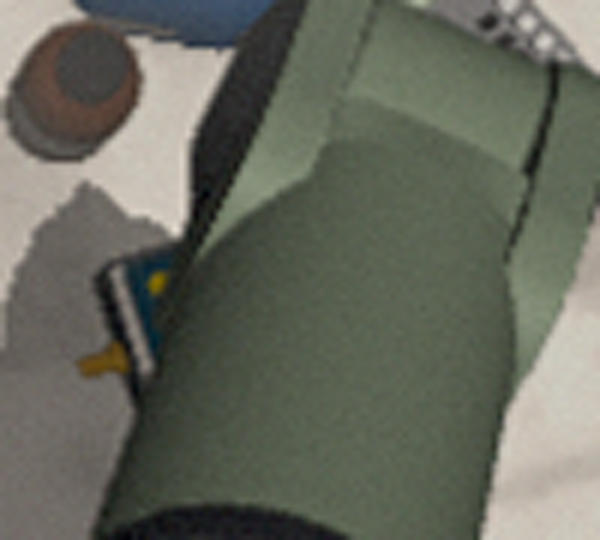

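Run:
```python
from h import *
import pickle
f,g=pickle.load(open("f3.pkl","rb"))
print(ray(g,236/5+249.6,414/5+129.6,.1318), proj(g,[.5052,-.2271,.1318]))
```

```text
[ 0.50922009 -0.22481077  0.1318    ] [296.44015864 213.6271009 ]
```

```bash
python3 -m pendant '[[20,1.8,0.4,0],[25,0,0,0],[13,0,0,0],[6,0,0,0],[5,0,0,0],[5,0,0,0],[0,0,0,0]]'; python3 mv.py 0.507 -0.227 0.0853 16.9
```

```text
clock: 17.12
position: [0.5076, -0.227, 0.1279]
tool_rot: [-1.236, 1.571, -2.511]
force: [0.3, -0.1, -1.8]
grip_width: 0.0122
shift [42.6 -0.6 -0.2] turn 0.0 | jaw now 16.9 x axis [-0. -0. -1.] pos [ 0.5076 -0.227   0.1279] F [ 0.3 -0.1 -1.8] w 0.0122 t 17.12 q [ 0.16  0.56  0.22  1.88 -0.18  0.72  0.77]
```

```bash
python3 -m pendant '[[4,0,0,0],[4,0,0,0],[3,0,0,0],[0,0,0,0]]'; python3 mv.py 0.507 -0.227 0.0853 16.9
```

```text
clock: 17.62
position: [0.5075, -0.2269, 0.1166]
tool_rot: [-2.316, 1.57, 2.692]
force: [-0.3, 0.3, -1.0]
grip_width: 0.0126
shift [31.3 -0.5 -0. ] turn 0.0 | jaw now 16.9 x axis [-0.  0. -1.] pos [ 0.5075 -0.2269  0.1166] F [-0.3  0.3 -1. ] w 0.0126 t 17.62 q [ 0.16  0.58  0.21  1.89 -0.18  0.69  0.78]
```

```bash
python3 -m pendant '[[3,0,0,0],[3,0,0,0],[2,0,0,0],[0,0,0,0]]'; python3 mv.py 0.507 -0.227 0.0853 16.9
```

```text
clock: 18.12
position: [0.5075, -0.2267, 0.1086]
tool_rot: [-2.486, 1.57, 2.522]
force: [-0.8, 2.3, -1.6]
grip_width: 0.0124
shift [23.3 -0.5  0.1] turn 0.1 | jaw now 17.0 x axis [-0.  0. -1.] pos [ 0.5075 -0.2267  0.1086] F [-0.8  2.3 -1.6] w 0.0124 t 18.12 q [ 0.16  0.59  0.21  1.89 -0.19  0.68  0.78]
```

```bash
python3 -m pendant '[[2.5,0,0,0],[2.5,0,0,0],[2,0,0,0],[0,0,0,0]]'; python3 mv.py 0.507 -0.227 0.0853 16.9
```

```text
clock: 18.62
position: [0.5075, -0.2269, 0.1017]
tool_rot: [-2.312, 1.57, 2.696]
force: [-0.2, 1.8, -2.4]
grip_width: 0.0127
shift [16.4 -0.5 -0. ] turn 0.0 | jaw now 16.9 x axis [-0.  0. -1.] pos [ 0.5075 -0.2269  0.1017] F [-0.2  1.8 -2.4] w 0.0127 t 18.62 q [ 0.17  0.6   0.21  1.9  -0.19  0.66  0.78]
```

```bash
python3 -m pendant '[[2.5,0,0,0],[2.5,0,0,0],[2,0,0,0],[0,0,0,0]]'; python3 mv.py 0.507 -0.227 0.0853 16.9
```

```text
clock: 19.12
position: [0.5074, -0.2271, 0.0946]
tool_rot: [-1.563, 1.57, -2.838]
force: [-0.4, 1.1, -2.8]
grip_width: 0.0128
shift [ 9.3 -0.4 -0.2] turn 0.0 | jaw now 16.9 x axis [-0. -0. -1.] pos [ 0.5074 -0.2271  0.0946] F [-0.4  1.1 -2.8] w 0.0128 t 19.12 q [ 0.17  0.61  0.2   1.9  -0.19  0.65  0.79]
```

```bash
python3 -m pendant '[[2.5,0,0,0],[2.5,0,0,0],[2,0,0,0],[1.5,0,0,0],[0,0,0,0]]'; python3 mv.py 0.507 -0.227 0.0853 16.9
```

```text
clock: 19.75
position: [0.5073, -0.2269, 0.086]
tool_rot: [-2.184, 1.57, 2.824]
force: [-3.7, 4.6, -4.0]
grip_width: 0.0125
shift [ 0.7 -0.3  0.1] turn 0.0 | jaw now 16.9 x axis [-0.001  0.    -1.   ] pos [ 0.5073 -0.2269  0.086 ] F [-3.7  4.6 -4. ] w 0.0125 t 19.75 q [ 0.17  0.63  0.2   1.91 -0.2   0.63  0.79]
```

```bash
python3 -m pendant '[[1,0,0,0],[1,0,0,0],[0.5,0,0,0],[0,0,0,0]]'; python3 mv.py 0.507 -0.227 0.0853 16.9
```

```text
clock: 20.25
position: [0.5074, -0.2269, 0.0852]
tool_rot: [2.551, 1.57, 1.276]
force: [-12.2, 8.7, 30.2]
grip_width: 0.0128
shift [-0.1 -0.4 -0. ] turn 0.0 | jaw now 16.9 x axis [ 0.  0. -1.] pos [ 0.5074 -0.2269  0.0852] F [-12.2   8.7  30.2] w 0.0128 t 20.25 q [ 0.17  0.63  0.2   1.91 -0.2   0.63  0.79]
```

Contact force rises at TCP z = 0.0852, where the collar was predicted to seat (0.0853). Releasing.

```bash
python3 -m pendant '[[-1,0,0,0],[0,0,0,0],[0,0,0,0],[0,0,0,0],[0,0,0,0],[0,0,0,0],[0,0,0,0]]' 1; python3 mv.py 0.507 -0.227 0.0853 16.9
```

```text
clock: 21.12
position: [0.5076, -0.227, 0.0849]
tool_rot: [0.161, 1.571, -1.114]
force: [0.6, 0.1, 0.6]
grip_width: 0.0851
shift [-0.4 -0.6 -0.2] turn 0.0 | jaw now 16.9 x axis [ 0. -0. -1.] pos [ 0.5076 -0.227   0.0849] F [0.6 0.1 0.6] w 0.0851 t 21.12 q [ 0.17  0.63  0.2   1.91 -0.2   0.63  0.79]
```

```bash
python3 -m pendant '[[-15,0,0,0],[-40,0,0,0],[-50,0,0,0],[-30,0,0,0],[0,0,0,0]]'; python3 mv.py 0.5617 -0.0602 0.2 -15
```

```text
clock: 21.75
position: [0.5085, -0.2274, 0.223]
tool_rot: [1.018, 1.566, -0.258]
force: [-0.2, -0.4, 0.1]
grip_width: 0.0854
shift [  23.1   99.4 -144.6] turn 31.9 | jaw now 16.9 x axis [ 0.004 -0.001 -1.   ] pos [ 0.5085 -0.2274  0.223 ] F [-0.2 -0.4  0.1] w 0.0854 t 21.75 q [ 0.12  0.43  0.26  1.81 -0.14  0.92  0.74]
```

```bash
python3 -m pendant '[[0,25,-36.2,0],[0,25,-36.2,0],[0,25,-36.2,0],[0,25,-36.2,0],[0,0,0,10.6],[0,0,0,10.6],[0,0,0,10.6],[0,0,0,0]]'; python3 mv.py 0.5617 -0.0602 0.079 -15
python3 - <<'E'
from h import *
from workcell import grab_frame
import pickle
g=grab_frame("scene");f=grab_frame("top"); crop(g,230,140,370,280,5,"pics/t2.png"); pickle.dump((f,g),open("f4.pkl","wb")); crop(f,290,160,390,235,7,"pics/t3.png")
E
```

```text
clock: 22.75
position: [0.5608, -0.0591, 0.2196]
tool_rot: [-0.904, 1.57, -2.733]
force: [-0.8, 0.3, 1.0]
grip_width: 0.0853
shift [140.6   1.3   0.7] turn 0.2 | jaw now -14.8 x axis [-0.001 -0.    -1.   ] pos [ 0.5608 -0.0591  0.2196] F [-0.8  0.3  1. ] w 0.0853 t 22.75 q [-0.27  0.46  0.37  1.79 -0.2   0.93 -0.07]
```

View pics/t2.png

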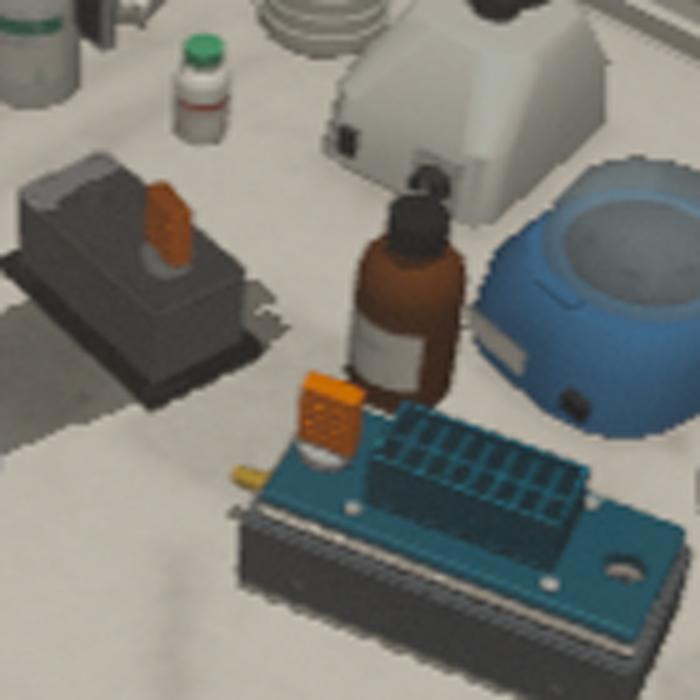

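View pics/t3.png

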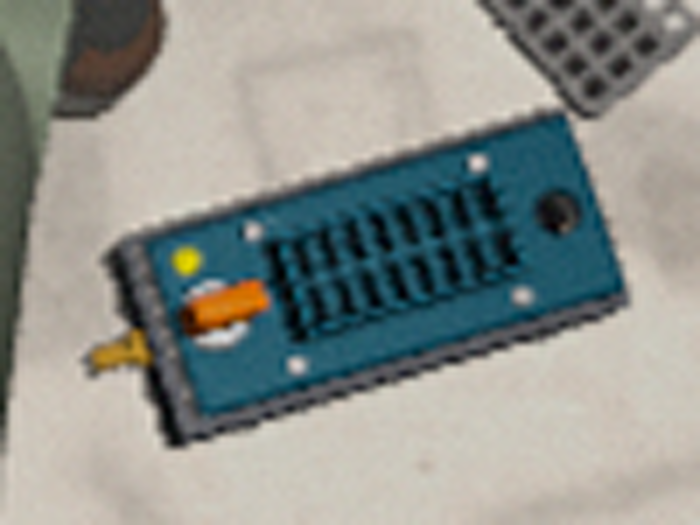

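The first pin stands flush in hole a (top crop (225,305)). The cover hasn't moved, and hole b (557,213) now shows mostly dark, so the support plate is nearly in line. Now the second pin.

```bash
python3 - <<'E'
from holes import *
f,g=pickle.load(open("f4.pkl","rb"))
holes(f,308,170,385,225,.07); print("sc"); holes(g,276,216,372,275,.07)
E
python3 -m pendant '[[40,1.3,0.7,0],[45,0,0,0],[35,0,0,0],[12,0,0,0],[8.5,0,0,0],[0,0,0,0]]'; python3 mv.py 0.5617 -0.0602 0.079 -15
```

```text
316.24 196.8 area 23.0 eq.diam mm 16.6 [ 0.5323 -0.2163  0.07  ]
330.24 201.23 area 43.9 eq.diam mm 23.0 [ 0.5185 -0.2591  0.07  ]
369.26 189.97 area 32.4 eq.diam mm 19.7 [ 0.5536 -0.3809  0.07  ]
sc
354.55 253.46 area 42.5 eq.diam mm 21.2 [ 0.5526 -0.38    0.07  ]
324.82 228.45 area 19.2 eq.diam mm 14.3 [ 0.5685 -0.2754  0.07  ]
clock: 23.6
position: [0.5625, -0.0604, 0.0799]
tool_rot: [2.004, 1.57, 0.174]
force: [0.6, -0.0, -0.3]
grip_width: 0.0854
shift [ 0.9 -0.8 -0. ] turn 0.2 | jaw now -14.8 x axis [ 0.001  0.    -1.   ] pos [ 0.5625 -0.0604  0.0799] F [ 0.6 -0.  -0.3] w 0.0854 t 23.6 q [-0.2   0.66  0.28  1.89 -0.29  0.64  0.01]
```

```bash
python3 -m pendant '[[0,0,0,0],[0,0,0,0],[0,0,0,0],[0,0,0,0],[0,0,0,0],[0,0,0,0],[0,0,0,0],[0,0,0,0],[0,0,0,0]]' -1 110; python3 mv.py 0.5617 -0.0602 0.078 -15
```

```text
clock: 24.72
position: [0.5623, -0.0604, 0.0797]
tool_rot: [1.892, 1.57, 0.062]
force: [-1.5, -0.2, 5.3]
grip_width: 0.0123
shift [ 1.7 -0.6 -0. ] turn 0.1 | jaw now -14.9 x axis [ 0.  0. -1.] pos [ 0.5623 -0.0604  0.0797] F [-1.5 -0.2  5.3] w 0.0123 t 24.73 q [-0.2   0.66  0.28  1.89 -0.29  0.64  0.01]
```

```bash
python3 -m pendant '[[-8,0,0,0],[-15,0,0,0],[-30,0,0,0],[-40,0,0,0],[-40,0,0,0],[0,0,0,0]]'; python3 mv.py 0.5537 -0.3802 0.21 16.9
```

```text
clock: 25.48
position: [0.5634, -0.0606, 0.216]
tool_rot: [1.884, 1.566, 0.053]
force: [-0.7, 0.4, -2.0]
grip_width: 0.0124
shift [  5.9  72.6 311.4] turn -31.8 | jaw now -14.9 x axis [ 0.005  0.    -1.   ] pos [ 0.5634 -0.0606  0.216 ] F [-0.7  0.4 -2. ] w 0.0124 t 25.48 q [-0.26  0.47  0.37  1.79 -0.21  0.91 -0.06]
```

```bash
python3 -m pendant '[[0,5.6,24,0],[0,11.2,47.9,0],[0,11.2,47.9,0],[0,11.2,47.9,0],[0,11.2,47.9,0],[0,11.2,47.9,0],[0,11.2,47.9,0],[0,0,0,-10.6],[0,0,0,-10.6],[0,0,0,-10.6],[0,0,0,0]]'; python3 mv.py 0.5537 -0.3802 0.14 16.9;python3 - <<'E'
from h import *
from workcell import grab_frame
g=grab_frame("scene"); crop(g,260,130,400,280,5,"pics/u2.png")
E
```

```text
clock: 26.85
position: [0.5522, -0.3801, 0.2122]
tool_rot: [-2.911, 1.57, 2.096]
force: [0.1, 0.1, -1.5]
grip_width: 0.0126
shift [72.2  1.4  0.6] turn -0.0 | jaw now 16.9 x axis [-0.     0.001 -1.   ] pos [ 0.5522 -0.3801  0.2122] F [ 0.1  0.1 -1.5] w 0.0126 t 26.85 q [ 0.37  0.63  0.23  1.5  -0.16  1.04  0.94]
```

View pics/u2.png

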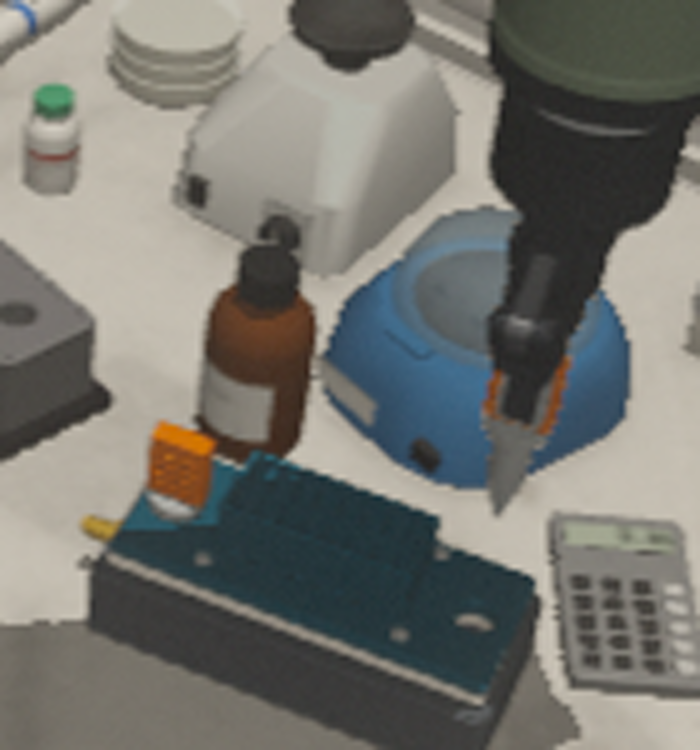

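The second pin hangs upright over hole b (tip at crop (500,512), hole at (474,622)). Descending.

```bash
python3 -m pendant '[[25,1.4,0.6,0],[30,0,0,0],[16,0,0,0],[6,0,0,0],[4,0,0,0],[3,0,0,0],[0,0,0,0]]'; python3 mv.py 0.5537 -0.3802 0.0857 16.9
```

```text
clock: 27.78
position: [0.5543, -0.3803, 0.1287]
tool_rot: [0.758, 1.57, -0.517]
force: [-0.8, 0.5, -1.3]
grip_width: 0.0129
shift [43.  -0.5 -0.2] turn 0.0 | jaw now 16.9 x axis [ 0. -0. -1.] pos [ 0.5543 -0.3803  0.1287] F [-0.8  0.5 -1.3] w 0.0129 t 27.77 q [ 0.38  0.72  0.21  1.56 -0.18  0.88  0.95]
```

```bash
python3 -m pendant '[[4,0,0,0],[4,0,0,0],[3,0,0,0],[3,0,0,0],[2,0,0,0],[0,0,0,0]]'; python3 mv.py 0.5537 -0.3802 0.0857 16.9
```

```text
clock: 28.52
position: [0.5541, -0.3802, 0.1122]
tool_rot: [-2.302, 1.571, 2.705]
force: [0.0, -0.6, -0.8]
grip_width: 0.0128
shift [26.5 -0.4 -0.1] turn 0.0 | jaw now 16.9 x axis [-0.  0. -1.] pos [ 0.5541 -0.3802  0.1122] F [ 0.  -0.6 -0.8] w 0.0128 t 28.52 q [ 0.39  0.74  0.2   1.57 -0.18  0.85  0.95]
```

```bash
python3 -m pendant '[[2.5,0,0,0],[2.5,0,0,0],[2.5,0,0,0],[2.5,0,0,0],[0,0,0,0]]'; python3 mv.py 0.5537 -0.3802 0.0857 16.9
```

```text
clock: 29.15
position: [0.5543, -0.3799, 0.1022]
tool_rot: [2.747, 1.57, 1.472]
force: [0.6, 1.6, -0.6]
grip_width: 0.0121
shift [16.5 -0.7  0.1] turn 0.0 | jaw now 16.9 x axis [ 0.  0. -1.] pos [ 0.5543 -0.3799  0.1022] F [ 0.6  1.6 -0.6] w 0.0121 t 29.15 q [ 0.39  0.75  0.2   1.57 -0.19  0.84  0.96]
```

```bash
python3 -m pendant '[[2.5,0,0,0],[2.5,0,0,0],[2,0,0,0],[2,0,0,0],[0,0,0,0]]'; python3 mv.py 0.5537 -0.3802 0.0857 16.9
```

```text
clock: 29.78
position: [0.5538, -0.38, 0.093]
tool_rot: [-2.41, 1.57, 2.598]
force: [-0.2, 4.2, -2.3]
grip_width: 0.0125
shift [ 7.3 -0.2  0.2] turn 0.0 | jaw now 16.9 x axis [-0.001  0.001 -1.   ] pos [ 0.5538 -0.38    0.093 ] F [-0.2  4.2 -2.3] w 0.0125 t 29.77 q [ 0.39  0.76  0.2   1.58 -0.19  0.82  0.96]
```

```bash
python3 -m pendant '[[2.5,0,0,0],[2,0,0,0],[2,0,0,0],[1,0,0,0],[0,0,0,0]]'; python3 mv.py 0.5537 -0.3802 0.0857 16.9
```

```text
clock: 30.4
position: [0.5538, -0.3799, 0.0858]
tool_rot: [-2.518, 1.57, 2.49]
force: [-1.6, 6.1, 0.9]
grip_width: 0.0129
shift [ 0.1 -0.2  0.3] turn 0.0 | jaw now 16.9 x axis [-0.001  0.001 -1.   ] pos [ 0.5538 -0.3799  0.0858] F [-1.6  6.1  0.9] w 0.0129 t 30.4 q [ 0.39  0.77  0.2   1.58 -0.19  0.81  0.96]
```

```bash
python3 -m pendant '[[0.7,0,0,0],[0.7,0,0,0],[0.4,0,0,0],[0,0,0,0]]'; python3 mv.py 0.5537 -0.3802 0.0857 16.9
```

```text
clock: 30.9
position: [0.5538, -0.38, 0.0856]
tool_rot: [3.114, 1.57, 1.839]
force: [-10.2, 11.3, 26.4]
grip_width: 0.0121
shift [-0.1 -0.2  0.2] turn 0.0 | jaw now 16.9 x axis [-0.     0.001 -1.   ] pos [ 0.5538 -0.38    0.0856] F [-10.2  11.3  26.4] w 0.0121 t 30.9 q [ 0.39  0.77  0.2   1.58 -0.19  0.81  0.96]
```

Seated at 0.0856, against a predicted 0.0857. Releasing, retracting and moving aside to look.

```bash
python3 -m pendant '[[-1,0,0,0],[0,0,0,0],[0,0,0,0],[0,0,0,0],[0,0,0,0],[0,0,0,0],[0,0,0,0]]' 1; python3 -m pendant '[[-15,0,0,0],[-40,0,0,0],[-50,0,0,0],[-40,0,0,0],[0,20,-45,0],[0,20,-45,0],[0,20,-45,0],[0,20,-45,0],[0,20,-45,0],[0,20,-45,0],[0,0,0,0]]'
python3 - <<'E'
from h import *
from workcell import grab_frame
import pickle
g=grab_frame("scene");f=grab_frame("top"); pickle.dump((f,g),open("f5.pkl","wb")); crop(g,230,140,390,290,4,"pics/v2.png"); crop(f,290,160,390,235,7,"pics/v3.png"); cv2.imwrite("pics/v4.png",f["img"][:,:,::-1])
E
```

```text
clock: 31.78
position: [0.5542, -0.3802, 0.0851]
tool_rot: [-0.235, 1.571, -1.511]
force: [0.5, -0.8, -0.4]
grip_width: 0.0852
clock: 33.15
position: [0.591, -0.0826, 0.2311]
tool_rot: [2.247, 1.569, 0.978]
force: [0.2, -1.0, -0.3]
grip_width: 0.0853
```

View pics/v2.png

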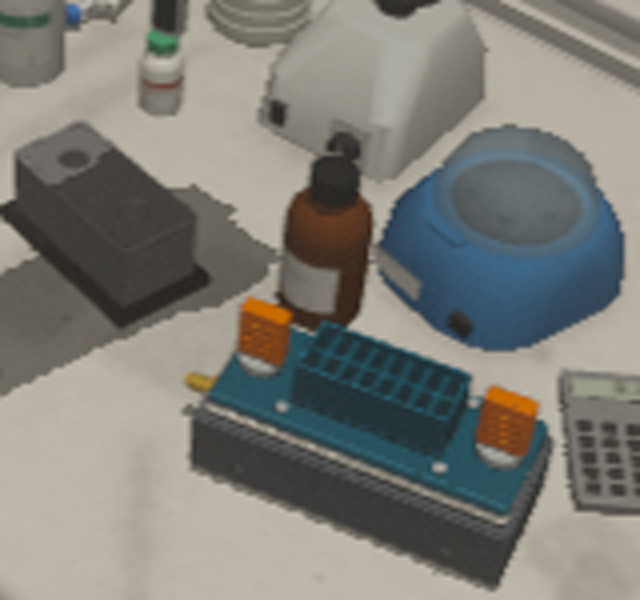

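View pics/v3.png

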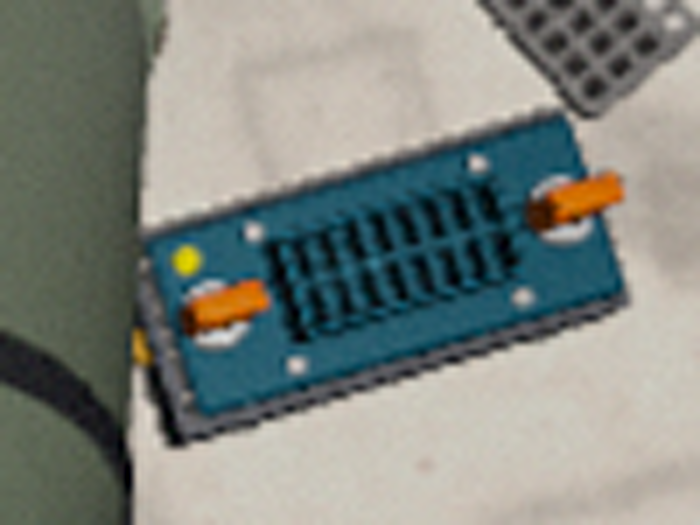

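View pics/v4.png

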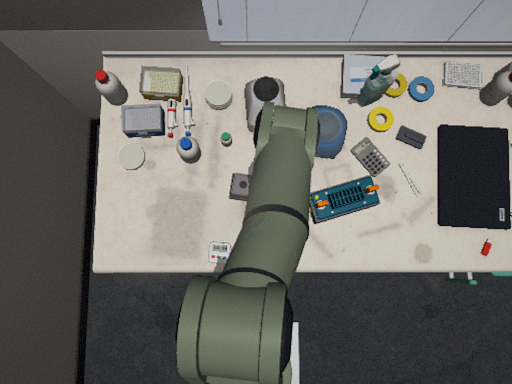

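```bash
python3 - <<'E'
from h import *
import pickle
f,g=pickle.load(open("f5.pkl","rb")); s=10
for nm,k,(x0,y0,x1,y1),vm,z in(("top",f,(312,180,382,212),170,.118),("sc",g,(280,210,372,262),70,.098)):
  im=cv2.resize(k["img"][y0:y1,x0:x1],None,fx=s,fy=s,interpolation=cv2.INTER_CUBIC); h=cv2.cvtColor(im,cv2.COLOR_RGB2HSV)
  m=((h[:,:,0]<16)&(h[:,:,1]>140)&(h[:,:,2]>vm)).astype(np.uint8)
  n,l,st,c=cv2.connectedComponentsWithStats(m)
  for i in range(1,n):
    if st[i,4]>800:
      u=(c[i,0]+.5)/s-.5+x0; v=(c[i,1]+.5)/s-.5+y0; print(nm,round(u,1),round(v,1),st[i,4]/100,ray(k,u,v,z).round(4))
for P in((.5072,-.2264,.118),(.5538,-.3795,.118)): print("expected top px",proj(f,P).round(1), "sc grip centre px",proj(g,(P[0],P[1],.098)).round(1))
E
python3 mv.py .5 0 .2
```

```text
top 374.4 186.7 21.39 [ 0.5557 -0.3836  0.118 ]
top 323.4 202.0 15.44 [ 0.5098 -0.2302  0.118 ]
sc 295.7 223.0 136.41 [ 0.5065 -0.2269  0.098 ]
sc 356.1 245.7 152.9 [ 0.5521 -0.3797  0.098 ]
expected top px [322.2 202.9] sc grip centre px [295.7 222.8]
expected top px [373.1 187.4] sc grip centre px [356.5 245.3]
shift [  30.9  -61.1 -109.7] turn 0 | jaw now 17.0 x axis [ 0.001 -0.    -1.   ] pos [ 0.5904 -0.0871  0.231 ] F [-0.6 -0.5  0.6] w 0.0853 t 33.25 q [-0.1   0.48  0.21  1.69 -0.12  0.98  0.45]
```

```bash
python3 -c "
from workcell import job_done; print(job_done())"
```

```text
the job is handed in; nothing more can be done
None
```

I laid the well plate on the support plate with its yellow-dot end at the barb, then drove a taper pin home in each end hole. Everything is let go, and I handed the job in at about 33 s with the gripper open and well above the work. No verdict was reported.

- **Pins:** both collars stopped where a fully home pin should, at tool heights of 85.2 mm and 85.6 mm against 85.3 mm and 85.7 mm predicted. I pressed each with about 26–30 N to confirm it was seated.
- **Pin positions, scene view:** in the final picture both collars look flush. Both grip centres lie within about 0.5 px (1–2 mm) of their expected places over the holes, and they measure 159.5 mm apart, against 160 mm.
- **Pin positions, top view:** this view disagreed slightly, putting the grip tops about 1.5 px (4–5 mm) off. I put that down to one end of each grip being in shade, so the colour mask caught only the lit part. The scene view and the arm's own readings support the better figure.
- **Plates:** I did not measure the final offset of the plates' holes from the base's. It rests on the fit of the 19 mm shanks in the 20 mm holes. After the first pin went in, hole b showed mostly dark, meaning the support plate had been drawn nearly into line.
- **Bystanders:** the bottles, dish and calculator look unmoved. The timer was only partly in view and the marker was hidden under the arm, but the tool never went near either.

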